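Raise and hold the cam lift

TASK

The platen of the small cam-lift stand is locked down by the clamp finger under its T-bar knob. Turn that knob anticlockwise (seen from above) about a quarter turn until the finger is fully clear of the platen, then swing the cam lever up by the cylindrical cross grip at its end to the point where the platen, with the turned sample standing on it, is at its highest, and keep it there. The lever springs back if let go, so the program finishes while still holding the lever; touch neither platen nor sample, keep the sample standing in its ring, and leave the loose things around the stand alone.

Things in the scene. Friction and masses are not known exactly. Their poses are not given: they have to be found in the camera images.
- stand: Fixed stand, aluminium base 170 (x) x 185 (y, -100 to 85) x 12 mm. Origin on the table under the platen's middle; x points away from the robot, y to its left, yaw within 0.4 rad. In its frame (mm): cam shaft along y at x 0, z 48; the lever swings in the plane y -85; knob axis at x -60, y 20. Guide columns at x 25, y +-25 reach z 108; a height pointer at x 45, y 62 reaches z 131.
- platen_top (a point): Square aluminium table of the stand, 70 x 70 x 10 mm, with a low locating ring (inner diameter 26, 4 mm high) in its middle. This point is the centre of its top face, 72.5 mm above the table when down, 90 mm when at its highest.
- lift (a joint): Height of the platen above its lowest position, m. 0 when down; the cam raises it to at most 0.0175. A spring and its weight (about 7 to 10 N in all) press it down. While locked it can rise only about 2 mm.
- lock_knob (a joint): Angle of the lock knob, rad, about an upright axis; grows anticlockwise seen from above. Starts at 0 to 0.15 (finger over the platen's edge: locked); the finger is clear of the platen beyond 1.1; stop at 1.45. Friction about 0.04 N m; it stays where it is left. The clamp finger points along the bar.
- lock_knob_grip (a point): Point on the knob's axis in its black T-bar, 109.5 mm above the table. The bar is 48 mm long, 14 thick and 28 high (z 91.5 to 119.5 mm); at knob angle 0 it lies along the stand's x axis, and it turns with the knob. The steel clamp finger below it is 12 mm wide, reaches 40 mm from the axis and has its top at z 82.5 mm.
- cam_lever (a joint): Angle, rad, about the shaft (stand's y axis). 0: at rest on its stop, handle towards the stand's -x, 0.17 above level; grows as the grip swings up and over to +x. At 1.40 the handle is upright and the platen highest (within 1 mm from 1.12 to 1.68); beyond, it sinks; stop at 2.0. A spring (0.12 N m at rest, 0.3 at the top) returns it to 0; the cam lifts from 0.16 on; it takes up to 5 N at the grip.
- cam_grip (a point): Handle of the cam lever: steel rod 10 mm thick from the shaft to a black cylindrical cross grip, 28 mm in diameter and 26 mm long, parallel to the shaft. This point is the centre of the grip, 95 mm from the shaft's axis; it is 64 mm above the table at rest and 143 mm when upright. Fingers closing on its flat ends (along the stand's y) clear the rod and let it turn between them.
- sample: Loose turned metal sleeve, 22 mm in diameter and 34 mm high, 0.04 to 0.08 kg, standing in the ring on the platen. Origin at the centre of its underside.
- loupe: Bystander: black eye loupe, 38 mm wide, 30 mm high, loose on the table. Origin at the centre of its underside.
- tape: Bystander: roll of black tape lying flat, 64 mm wide, 19 mm high, loose. Origin at the centre of its underside.
- bush: Bystander: pale turned bush with a dark line round it, 30 mm in diameter, 22 mm high, loose. Origin at the centre of its underside.
Not all that is in view belongs to the job. Several things have the shape of the sample; the one meant has the colours described above.

How it is judged:
By the outcome, as a careful person would: the job done as asked, in the order asked, and still so for the second after the job is handed in, while the arm keeps its last pose, push and grip.
It also fails if it takes over 45 s, if anything falls off the work surface, if the arm or the gripper's body presses on something with over 40 N, if the wrist force passes 120 N, or if a joint passes its speed limit or range.

ROBOT

A 7-joint arm with a two-finger parallel gripper is mounted at the origin on a cart in front of the work surface, level with it; the furniture and walls round the work are solid. World frame = base frame: x ahead of the robot, y to its left, z up, the work surface at z = 0. Lengths are in m, angles in rad, forces in N, time in s.
With the tool pointing down it reaches from about 0.425 to 1.025 m from the base axis. Payload 9.4 kg.
Tool frame: the origin (TCP) lies at the very end of the fingers, on their centre line; the grasp point (between the pads) lies 19 mm behind it (ctrl.grip_point_offset is the distance from the TCP to the grasp point, in m); z points along the fingers, y is the direction in which the jaws open and shut (so a half turn about z gives the same grasp; the last joint's range is limited). The gripper opens to 93 mm and grips with 3 to 60 N. Pads are 15 mm wide; open, the fingers measure 128 mm over their backs; the gripper's body (75 mm by 188 mm) begins 65 mm behind the grasp point.
Start: joints at [-1.202, 0.599, -0.003, 1.599, 0.002, 0.943, -0.08], TCP at [0.313, 0.654, 0.219] pointing down, gripper open.
Joint ranges: [-2.57, 2.57], [-0.35, 1.97], [-1.29, 1.29], [0.11, 2.56], [-1.05, 4.19], [0.11, 1.86], [-2.63, 2.63]. Speed limits (rad/s): [2.22, 2.22, 3.01, 3.01, 3.14, 3.14, 3.14].

INTERFACE

Orientations are given as [roll, pitch, yaw] about the fixed x, y, z axes, in that order (R = Rz(yaw) Ry(pitch) Rx(roll)).
In Python, from cell import status, capture, camera_info, ctrl, nets gives the robot as it stands.
- The arm moves only by the tool jog_arm, never from a script. Its argument "deltas" is a list of rows, each a list of 5 numbers: the shift along the tool's x, y, z in cm, then the turn about the tool's z in rad, then the finger opening in cm, from 0 to 9.3. A call has 1 to 12 rows; each row is the pose to reach, as a shift and turn from the pose commanded when the call began, along the tool's axes at that moment; what a row does not reach only later rows make up. A row lasts 1/12 s, in which the tool goes at most 41.7 mm and 7.16 degrees, less where a joint would pass 70% of its speed; a pose out of reach is approached as far as the arm can. A call with a gripper value outside its range is refused whole. The fingers move at their own pace and stop on an object; "grip_force" is the grip in N (left out, the last holds). Time passes only in rows, so rows that repeat a pose let the fingers close. It gives the time, the measured TCP pose, the force and the opening at its end, in the units of the state.
- status.get_obs(): the state, without advancing time (a new reading comes with each control period).
- capture(name): name is "scene" or "top" or "wrist"; returns (picture, depth): 420x560x3 uint8, red, green, blue; 420x560 float32, m along the optical axis (not along the pixel's ray), 0 where there is no reading.
- camera_info(name): a dict with "fx", "fy", "cx", "cy" (pixels), "origin" and "rotation" of the camera in the world; the wrist camera has in their place "hand_eye" (4x4, takes a point from camera to tool coordinates, whose origin is the TCP and whose axes are the flange's). Camera axes: x right, y down, z forward; pixel columns grow to the right and rows downward; lengths in m; the calibration is good to about 2 mm. The wrist camera is an equidistant fisheye: a pixel r from the principal point sees the ray r / f radians off the axis. A picture is of the moment at which its call begins: read the wrist's pose just before it. camera_info takes no time and is no camera call.
- ctrl.job_done(): hands the job in, once; it reports no verdict.
Trained networks look in the newest picture that a camera, given by its name, has taken for a name from the list of things; names that differ only in an ending like _2 or _b are one class to them, and where a whole thing is asked for, a point or a joint stands for the part that bears it (a point fixed in the world has none). Each returns a list of dicts, best first, with "conf" (0 to 1); they miss things now and then, are a little off and sometimes report something else, mostly with a low value. They report only what shows in the picture. A call takes as long as a camera call. They do not tell look-alikes from the thing itself.
- nets.search_frame(camera, query): "bbox" ([left, top, right, bottom] in pixels, round what is visible of it).
- nets.masks_of(camera, query): "mask" (420x560 bool, what is visible of it) and "bbox" ([left, top, right, bottom] in pixels, round what is visible of it).
- nets.place_of(camera, query): "at" ([row, column] in pixels: a listed point, or the origin of a listed thing).
The state is a dict: "time_s": time; "joints": joint angles; "dq": joint speeds; "tau": joint torques, N m; "tcp_pos": TCP position; "tcp_rot": TCP orientation; "force": force on the tool from outside, world axes, zero at the start; "ft_torque": the same for the moment, N m; "finger_gap": opening from 0.0 (shut) to 1.0 (fully open).
Only numpy, scipy, OpenCV 4.12 (cv2) and the standard library are available. Lean on these libraries where they do the work, as an engineer would, in place of code of your own. Each camera call takes 0.05 s, during which the arm holds its last target.

## Working session

There is one attempt and no reset: what is moved stays moved. The work goes in short steps, Python scripts to look and compute and a tool call to move; the robot and the scene stay as the last step left them, time stands still between calls to the robot, and variables do not carry over. Pictures are saved under pics/ and viewed, and the job is handed in when it is done.

Besides the shell and the picture viewer there is one more tool, called after "Emit:" as name(argument=value, ...) on one line, values as JSON. jog_arm: Moves the arm, as the interface text tells. Its arguments: {"type":"object","properties":{"deltas":{"type":"array"},"grip_force":{"type":"number"}},"required":["deltas"]}

```bash
ls; mkdir -p pics
cat > h.py <<'E'
import numpy as np, cv2
from cell import status, capture, camera_info, ctrl, nets
def save(n,im): cv2.imwrite('pics/'+n+'.png',im[:,:,::-1])
E
python3 - <<'E'
from h import *
o=status.get_obs(); print({k:np.round(v,3) for k,v in o.items()})
for c in ['scene','top','wrist']:
    im,d=capture(c); save(c+'0',im); np.save(c+'0.npy',d)
    print(c,camera_info(c))
    if c!='wrist':
        for q in ['lock_knob_grip','cam_grip','platen_top','sample']:
            r=nets.place_of(c,q); print(q,[(x['at'],round(x['conf'],2)) for x in r[:3]])
E
```

```text
pics
{'time_s': np.float64(0.0), 'joints': array([-1.202,  0.6  , -0.003,  1.6  ,  0.002,  0.943, -0.08 ]), 'dq': array([-0.001,  0.   , -0.   , -0.001,  0.002,  0.002,  0.   ]), 'tau': array([-1.0000e-03, -7.6507e+01,  1.4970e+00, -2.5236e+01, -5.2000e-02,
        1.7000e-02,  0.0000e+00]), 'tcp_pos': array([0.312, 0.654, 0.218]), 'tcp_rot': array([-3.14 ,  0.   ,  2.696]), 'force': array([-0.133, -0.29 , -0.708]), 'ft_torque': array([-0.039, -0.018,  0.007]), 'finger_gap': np.float64(1.003)}
scene {'fx': 495.8801085261089, 'fy': 495.8801085261089, 'cx': 278.0603236676636, 'cy': 218.24923384544465, 'origin': array([-0.22704636, -0.87685338,  0.55179784]), 'rotation': array([-1.9722928 ,  0.01118768, -0.87081078])}
lock_knob_grip [([229.9, 276.2], 0.89)]
cam_grip [([274.7, 290.2], 0.57), ([231.5, 276.8], 0.54), ([274.3, 308.1], 0.35)]
platen_top [([247.7, 306.9], 0.64)]
sample [([257.0, 250.8], 0.66), ([243.3, 307.4], 0.42)]
top {'fx': 416.55433359064165, 'fy': 416.55433359064165, 'cx': 281.8079079916154, 'cy': 215.30621480447508, 'origin': array([ 0.41999716, -0.18614278,  1.00731203]), 'rotation': array([-2.96656003,  0.0061997 , -1.5936125 ])}
lock_knob_grip [([239.2, 310.1], 0.44)]
cam_grip [([273.8, 349.4], 0.66)]
platen_top [([222.2, 330.1], 0.86)]
sample [([238.6, 264.5], 0.62), ([223.4, 327.5], 0.57)]
wrist {'fx': 325.19226210127806, 'fy': 325.19226210127806, 'cx': 280.75715787399446, 'cy': 207.25157149107397, 'hand_eye': array([[ 3.34329707e-04, -9.60687748e-01, -2.77630941e-01,
         7.74314148e-02],
       [ 9.99998578e-01,  7.80150413e-04, -1.49533662e-03,
        -2.24759528e-04],
       [ 1.65314546e-03, -2.77630046e-01,  9.60686642e-01,
        -1.65929590e-01],
       [ 0.00000000e+00,  0.00000000e+00,  0.00000000e+00,
         1.00000000e+00]])}
```

View pics/scene0.png

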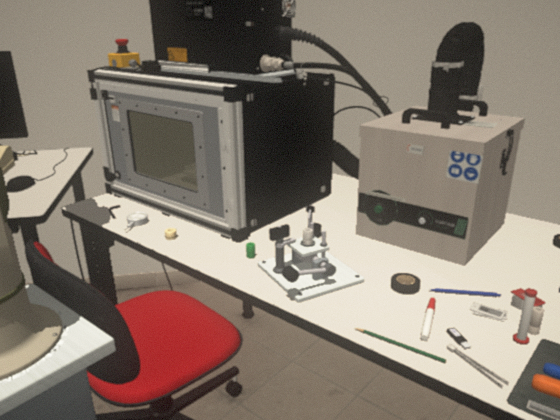

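View pics/top0.png

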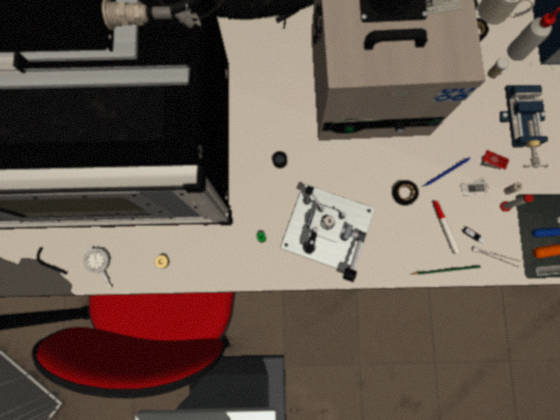

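```bash
cat >> h.py <<'E'
from scipy.spatial.transform import Rotation as Ro
def cam(c):
    i=camera_info(c); R=Ro.from_euler('xyz',i['rotation']).as_matrix(); return i,R,np.array(i['origin'])
def ray_at_z(c,row,col,z):
    i,R,o=cam(c); d=R@np.array([(col-i['cx'])/i['fx'],(row-i['cy'])/i['fy'],1]); return o+d*(z-o[2])/d[2]
def proj(c,p):
    i,R,o=cam(c); q=R.T@(np.array(p)-o); return np.array([i['cy']+i['fy']*q[1]/q[2], i['cx']+i['fx']*q[0]/q[2]])
def cloud(c,d):
    i,R,o=cam(c); v,u=np.mgrid[:420,:560]; P=np.stack([(u-i['cx'])/i['fx']*d,(v-i['cy'])/i['fy']*d,d],-1); return P@R.T+o
E
python3 - <<'E'
from h import *
for c,k,g,p in [('scene',(229.9,276.2),(274.7,290.2),(247.7,306.9)),('top',(239.2,310.1),(273.8,349.4),(222.2,330.1))]:
    print(c,'knob',ray_at_z(c,*k,.1095),'grip',ray_at_z(c,*g,.064),'plat',ray_at_z(c,*p,.0725))
E
```

```text
scene knob [ 0.51479118 -0.24029925  0.1095    ] grip [ 0.44410786 -0.33592047  0.064     ] plat [ 0.54712624 -0.29949002  0.0725    ]
top knob [ 0.52485048 -0.24426334  0.1095    ] grip [ 0.45015443 -0.33255017  0.064     ] plat [ 0.56688923 -0.293386    0.0725    ]
```

Run:
```python
from h import *
for c,(r0,r1,c0,c1) in [('top',(170,290,270,390)),('scene',(195,305,245,375))]:
    im=cv2.imread(f'pics/{c}0.png')[r0:r1,c0:c1]; im=cv2.resize(im,None,fx=5,fy=5,interpolation=cv2.INTER_CUBIC); cv2.imwrite(f'pics/{c}0z.png',im)
d=np.load('top0.npy'); P=cloud('top',d)
z=P[...,2]; 
# table check
print(np.median(z[230:250,240:258]), np.median(z[260:270,420:470]))
# platform base mask
m=(z>.006)&(z<.018); m[:170]=0;m[285:]=0;m[:,:275]=0;m[:,380:]=0
n,l,s,ce=cv2.connectedComponentsWithStats(m.astype(np.uint8)); i=1+s[1:,4].argmax(); pts=P[l==i][:,:2].astype(np.float32)
r=cv2.minAreaRect(pts*1000); print(r, cv2.boxPoints(r))
for lo,hi in [(.066,.078),(.085,.1),(.1,.108),(.108,.117),(.117,.126),(.126,.14)]:
    k=(z>lo)&(z<hi); k[:170]=0;k[290:]=0;k[:,:275]=0;k[:,390:]=0
    v,u=np.nonzero(k); print(lo,len(u)); 
    for a in list(zip(v,u))[:0]: print(a)
```

```text
0.00031347525798564035 0.00017283940422152533
((565.65673828125, -286.07879638671875), (170.90281677246094, 169.5773162841797), 68.99923706054688) [[ 455.876   -335.46756]
 [ 614.1893  -396.24075]
 [ 675.4375  -236.69003]
 [ 517.1242  -175.91684]]
0.066 865
0.085 40
0.1 78
0.108 44
0.117 145
0.126 84
```

View pics/top0z.png

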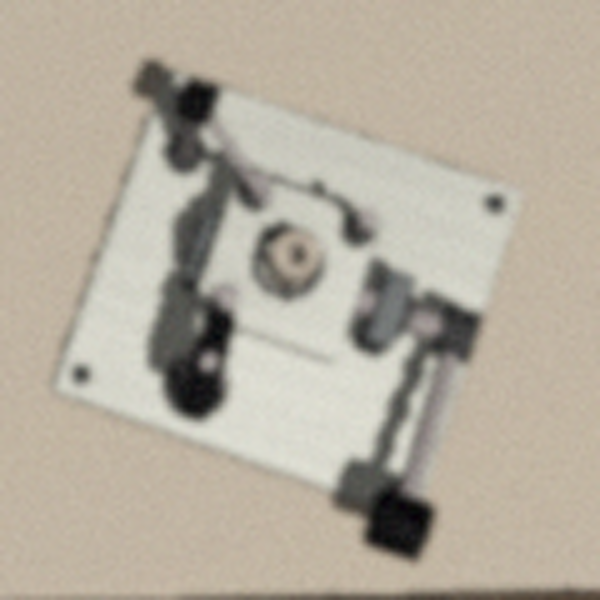

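View pics/scene0z.png

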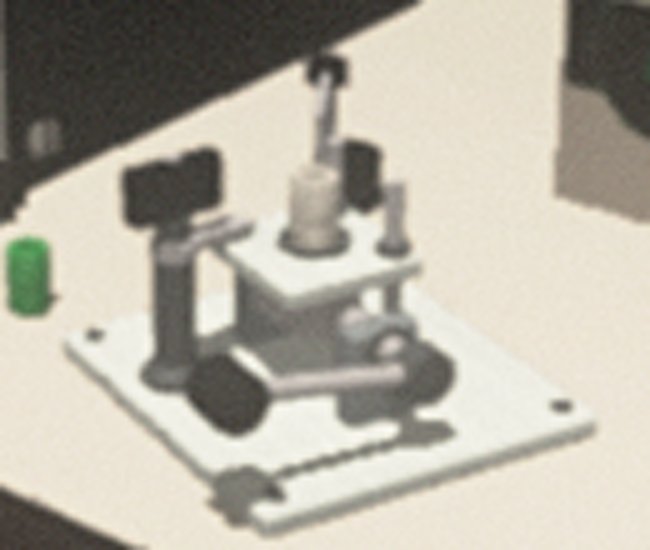

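```bash
cat >> h.py <<'E'
def S(yaw,x0,y0):
    c,s=np.cos(yaw),np.sin(yaw)
    return lambda x,y,z: np.array([x0+c*x-s*y,y0+s*x+c*y,z])
def overlay(c,im,T,box,f=5):
    r0,r1,c0,c1=box; o=cv2.resize(im[r0:r1,c0:c1,::-1],None,fx=f,fy=f,interpolation=cv2.INTER_CUBIC)
    def L(pts,col):
        q=np.array([((lambda a:[(a[1]-c0+.5)*f,(a[0]-r0+.5)*f])(proj(c,T(*p)))) for p in pts]).round().astype(np.int32)
        cv2.polylines(o,[q],False,col,1)
    R=lambda a,b,cc,d,z:[(a,b,z),(cc,b,z),(cc,d,z),(a,d,z),(a,b,z)]
    L(R(-.085,-.1,.085,.085,.012),(0,0,255)); L(R(-.035,-.035,.035,.035,.0725),(255,0,0))
    L(R(-.084,.013,-.036,.027,.1195),(0,255,0)); 
    g=-.095*np.cos(.17); L(R(g-.014,-.098,g+.014,-.072,.064),(255,0,255))
    L([(-.0,-.085,.048),(g,-.085,.064)],(255,0,255))
    L([(.045,.062,.12),(.045,.062,.131)],(0,255,255))
    t=np.linspace(0,2*np.pi,30); L([(.011*np.cos(a),.011*np.sin(a),.1065) for a in t],(255,255,0))
    return o
E
python3 - <<'E'
from h import *
for c,box in [('top',(170,290,270,390)),('scene',(195,305,245,375))]:
    d=np.load(c+'0.npy'); P=cloud(c,d); z=P[...,2]
    near=np.hypot(P[...,0]-.566,P[...,1]+.286)<.13
    print(c,'table z',np.median(z[(abs(z)<.02)&near&(np.abs(z-.0)<.006)]))
    for lo,hi in [(.007,.017),(.067,.079)]:
        m=((z>lo)&(z<hi)&near).astype(np.uint8)
        n,l,s,ce=cv2.connectedComponentsWithStats(m); i=1+s[1:,4].argmax(); pts=P[l==i]
        r=cv2.minAreaRect((pts[:,:2]*1000).astype(np.float32)); print(lo,len(pts),np.median(pts[:,2]),r)
    im=cv2.imread(f'pics/{c}0.png')[:,:,::-1]
    cv2.imwrite(f'pics/{c}ov.png',overlay(c,im,S(-.366,.566,-.286),box))
E
```

```text
top table z 7.766461916802747e-06
0.007 2287 0.012017986649576207 ((565.6568603515625, -286.0787658691406), (170.90281677246094, 169.57737731933594), 68.99923706054688)
0.067 741 0.0726268039589073 ((566.2407836914062, -285.5933532714844), (69.54106903076172, 69.97276306152344), 68.92529296875)
scene table z -0.0006749148085314349
0.007 1728 0.011057212254320936 ((561.9813232421875, -296.610107421875), (187.3466796875, 171.05038452148438), 69.09275817871094)
0.067 482 0.07185551583675984 ((547.9349365234375, -283.5484924316406), (71.53084564208984, 103.09468078613281), 70.97327423095703)
```

View pics/topov.png

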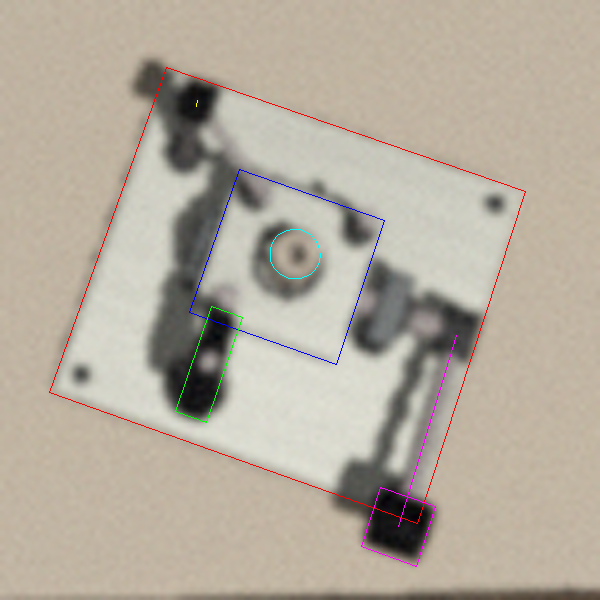

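View pics/sceneov.png

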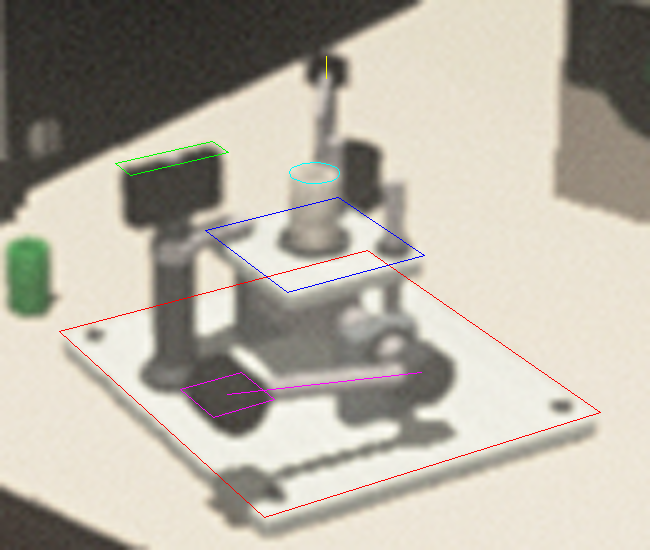

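Run:
```python
from h import *
for c in ['top','scene']:
    P=cloud(c,np.load(c+'0.npy')).reshape(-1,3); 
    print(c)
    for y in np.arange(-.5,.8,.1):
        m=(abs(P[:,1]-y)<.05)&(P[:,2]>.08)&(P[:,2]<.9)&(P[:,0]>.2)
        if m.sum()>5: q=P[m]; print(round(y,1),'min x',np.percentile(q[:,0],2).round(3),'zmax',q[:,2].max().round(2), len(q))
T=S(-.366,.566,-.286)
for n,p in dict(knob=(-.06,.02,.1095),grip0=(-.095*np.cos(.17),-.085,.064),griptop=(0,-.085,.143)).items(): print(n,T(*p).round(4))
# knob bar angle
P=cloud('top',np.load('top0.npy'));q=P.reshape(-1,3);k=T(-.06,.02,0)
m=(np.hypot(q[:,0]-k[0],q[:,1]-k[1])<.032)&(q[:,2]>.112)&(q[:,2]<.126);v=(q[m]*1000).astype(np.float32)
print(m.sum(),v.mean(0),cv2.minAreaRect(v[:,:2]),cv2.fitLine(v[:,:2],cv2.DIST_L2,0,.01,.01).ravel())
```

```text
top
-0.5 min x 0.785 zmax 0.33 6392
-0.4 min x 0.783 zmax 0.34 6696
-0.3 min x 0.57 zmax 0.33 6771
-0.2 min x 0.495 zmax 0.14 289
-0.1 min x 0.579 zmax 0.42 2705
-0.0 min x 0.58 zmax 0.43 16290
0.1 min x 0.581 zmax 0.51 14323
0.2 min x 0.581 zmax 0.51 12878
0.3 min x 0.587 zmax 0.41 2159
0.4 min x 0.586 zmax 0.23 491
scene
-0.5 min x 0.784 zmax 0.56 11491
-0.4 min x 0.782 zmax 0.56 11885
-0.3 min x 0.516 zmax 0.57 4404
-0.2 min x 0.506 zmax 0.57 3726
-0.1 min x 0.582 zmax 0.57 12405
-0.0 min x 0.578 zmax 0.57 11291
0.1 min x 0.58 zmax 0.57 9339
0.2 min x 0.579 zmax 0.57 6065
0.3 min x 0.579 zmax 0.58 4411
0.4 min x 0.578 zmax 0.58 3838
0.5 min x 0.572 zmax 0.58 3721
0.6 min x 0.658 zmax 0.43 19
knob [ 0.5171 -0.2459  0.1095]
grip0 [ 0.4482 -0.3319  0.064 ]
griptop [ 0.5356 -0.3654  0.143 ]Traceback (most recent call last):
  File "<stdin>", line 13, in <module>
cv2.error: OpenCV(4.12.0) /io/opencv/modules/imgproc/src/convhull.cpp:143: error: (-215:Assertion failed) total >= 0 && (depth == CV_32F || depth == CV_32S) in function 'convexHull'
```

Emit:
jog_arm(deltas=[[-1.2,-1.5,0,0.06,9.3],[-3.6,-4.6,0,0.18,9.3],[-6,-7.7,0,0.3,9.3],[-8.4,-10.8,0,0.42,9.3],[-10.8,-13.9,0,0.54,9.3],[-13.2,-17,0,0.66,9.3],[-15.6,-20.1,0,0.78,9.3],[-18,-23.2,0,0.9,9.3],[-20.4,-26.3,0,1.02,9.3],[-22.8,-29.4,0,1.14,9.3],[-25.2,-32.5,0,1.26,9.3],[-27.6,-35.6,0,1.38,9.3]])

```text
time_s: 1.55
tcp_pos: [0.4083, 0.2123, 0.219]
tcp_rot: [3.141, -0.001, 1.31]
force: [0.3, 0.8, -0.5]
finger_gap: 0.998
```

Emit:
jog_arm(deltas=[[-3.7,1.2,0,0.12,9.3],[-7.4,2.5,0,0.24,9.3],[-11.1,3.7,0,0.36,9.3],[-14.8,5,0,0.48,9.3],[-18.5,6.2,0,0.6,9.3],[-22.2,7.5,0,0.72,9.3],[-25.9,8.7,0,0.84,9.3],[-29.6,10,0,0.96,9.3],[-32.5,12.5,0,1.08,9.3],[-35.5,15.5,0,1.2,6],[-38.5,18.5,0,1.32,5],[-41.5,22,0,1.44,4]])

```text
time_s: 2.55
tcp_pos: [0.5134, -0.2405, 0.219]
tcp_rot: [-3.141, -0.001, -0.13]
force: [0.2, 0.9, 0.1]
finger_gap: 0.833
```

Run:
```python
from h import *
o=status.get_obs(); print({k:np.round(o[k],3) for k in ['time_s','joints','tcp_pos','tcp_rot','finger_gap']})
im,d=capture('wrist'); save('w1',im); np.save('w1.npy',d)
im,d=capture('top'); save('t1',im);
```

```text
{'time_s': np.float64(2.55), 'joints': array([-0.198,  0.514,  0.798,  1.998, -0.498,  0.832, -0.819]), 'tcp_pos': array([ 0.513, -0.24 ,  0.219]), 'tcp_rot': array([-3.141e+00, -1.000e-03, -1.300e-01]), 'finger_gap': np.float64(0.833)}
```

View pics/w1.png

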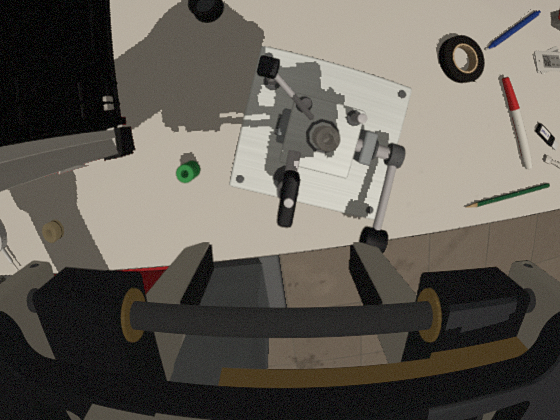

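```bash
cat >> h.py <<'E'
def wpose(o):
    M=np.eye(4); M[:3,:3]=Ro.from_euler('xyz',o['tcp_rot']).as_matrix(); M[:3,3]=o['tcp_pos']; i=camera_info('wrist'); return M@np.array(i['hand_eye']),i
def wray(W,i,row,col,z):
    a=np.array([col-i['cx'],row-i['cy']])/i['fx']; r=np.hypot(*a); d=np.array([*(a/r*np.sin(r)),np.cos(r)]); d=W[:3,:3]@d; o=W[:3,3]; return o+d*(z-o[2])/d[2]
def wproj(W,i,p):
    q=W[:3,:3].T@(np.array(p)-W[:3,3]); t=np.arctan2(np.hypot(q[0],q[1]),q[2]); n=np.hypot(q[0],q[1]); return np.array([i['cx']+i['fx']*t*q[0]/n, i['cy']+i['fy']*t*q[1]/n])
E
python3 - <<'E'
from h import *
o=status.get_obs(); W,i=wpose(o); T=S(-.366,.566,-.286)
im=cv2.imread('pics/w1.png'); f=5; r0,c0=40,220
z=cv2.resize(im[r0:r0+120*2-20,c0:c0+200],None,fx=3,fy=3,interpolation=cv2.INTER_CUBIC); f=3
def L(pts,col):
    q=np.array([(wproj(W,i,p)-[c0,r0]+.5)*f for p in pts]).round().astype(np.int32); cv2.polylines(z,[q],False,col,1)
def rect(a,b,c,d,h): return [T(a,b,h),T(c,b,h),T(c,d,h),T(a,d,h),T(a,b,h)]
L(rect(-.085,-.1,.085,.085,.012),(0,0,255)); L(rect(-.035,-.035,.035,.035,.0725),(255,0,0))
g=-.095*np.cos(.17); L(rect(g-.014,-.098,g+.014,-.072,.064),(255,0,255))
for ph,col in ((0,(0,255,0)),(.1,(0,255,255))):
    c,s=np.cos(ph),np.sin(ph); L([T(-.06+c*x-s*y,.02+s*x+c*y,.1195) for x,y in [(-.024,-.007),(.024,-.007),(.024,.007),(-.024,.007),(-.024,-.007)]],col)
cv2.imwrite('pics/w1z.png',z)
E
```

```text
(no output)
```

View pics/w1z.png

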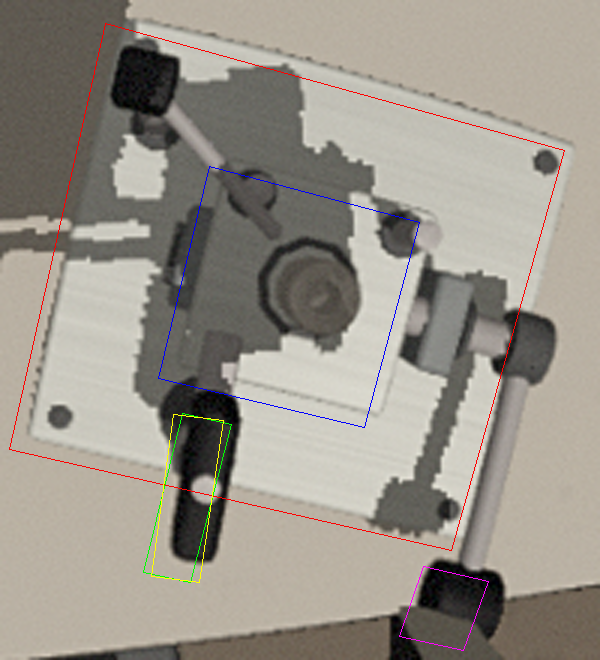

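Emit:
jog_arm(deltas=[[0.2,0.2,1,0.06,3.6],[0.4,0.5,2.5,0.12,3.6],[0.4,0.5,4,0.17,3.6],[0.4,0.5,5,0.17,3.6],[0.4,0.5,5,0.17,3.6],[0.4,0.5,5,0.17,3.6]])

```text
time_s: 3.15
tcp_pos: [0.5161, -0.2434, 0.1686]
tcp_rot: [-3.141, 0.001, -0.292]
force: [0.3, 0.2, -0.8]
finger_gap: 0.392
```

```bash
cat > ov.py <<'E'
from h import *
import sys
def wov(name,T,phis=(0,.1),box=(40,240,220,420),lev=0.,lift=0.):
    o=status.get_obs(); W,i=wpose(o); print({k:np.round(o[k],4) for k in ['time_s','joints','tcp_pos','tcp_rot','force','finger_gap']},'dq',abs(o['dq']).max().round(3))
    im,d=capture('wrist'); save(name+'_full',im); im=np.ascontiguousarray(im[:,:,::-1]); f=3; r0,r1,c0,c1=box
    z=cv2.resize(im[r0:r1,c0:c1],None,fx=f,fy=f,interpolation=cv2.INTER_CUBIC)
    def L(pts,col):
        q=np.array([(wproj(W,i,p)-[c0,r0]+.5)*f for p in pts]).round().astype(np.int32); cv2.polylines(z,[q],False,col,1)
    def rect(a,b,c,d,h): return [T(a,b,h),T(c,b,h),T(c,d,h),T(a,d,h),T(a,b,h)]
    L(rect(-.085,-.1,.085,.085,.012),(0,0,255)); L(rect(-.035,-.035,.035,.035,.0725+lift),(255,0,0))
    A=lev+.17; g=-.095*np.cos(A); h=.048+.095*np.sin(A); L(rect(g-.014,-.098,g+.014,-.072,h),(255,0,255))
    for ph,col in zip(phis,((0,255,0),(0,255,255))):
        c,s=np.cos(ph),np.sin(ph); L([T(-.06+c*x-s*y,.02+s*x+c*y,.1195) for x,y in [(-.024,-.007),(.024,-.007),(.024,.007),(-.024,.007),(-.024,-.007)]],col)
    cv2.imwrite('pics/'+name+'.png',z)
E
python3 - <<'E'
from ov import *
wov('w2',S(-.366,.566,-.286),(0.05,.1),(40,240,180,420))
E
```

```text
{'time_s': np.float64(3.15), 'joints': array([-0.1662,  0.5933,  0.7757,  2.0365, -0.6082,  0.7547, -0.8768]), 'tcp_pos': array([ 0.5161, -0.2434,  0.1686]), 'tcp_rot': array([-3.1415e+00,  8.0000e-04, -2.9220e-01]), 'force': array([ 0.2905,  0.2472, -0.7617]), 'finger_gap': np.float64(0.3924)} dq 0.017
```

View pics/w2.png

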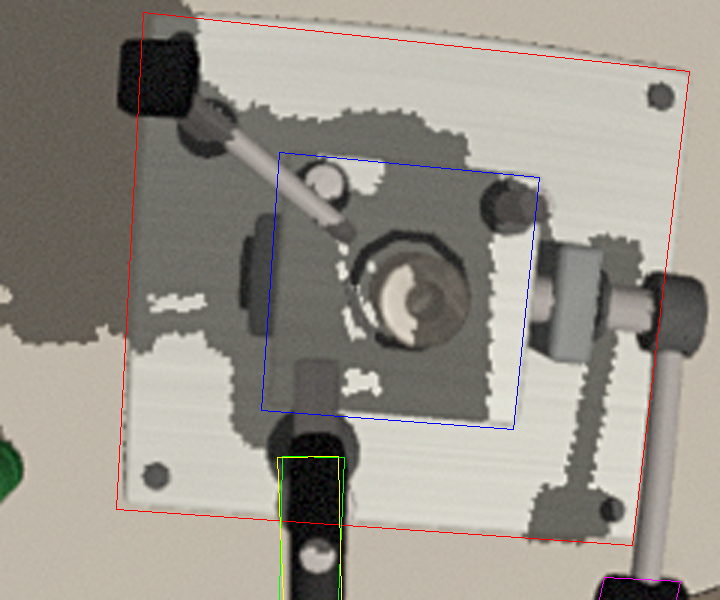

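Emit:
jog_arm(deltas=[[0.1,0.2,1.5,0,3.6],[0.1,0.2,3.5,0,3.6],[0.1,0.2,5.5,0,3.6],[0.1,0.2,7,0,3.6],[0.1,0.2,7.8,0,3.6],[0.1,0.2,7.8,0,3.6],[0.1,0.2,7.8,0,3.6]], grip_force=15)

```text
time_s: 3.78
tcp_pos: [0.517, -0.2462, 0.0913]
tcp_rot: [-3.142, -0.001, -0.294]
force: [0.0, -0.7, -0.0]
finger_gap: 0.388
```

Emit:
jog_arm(deltas=[[0,0,0,0,2.5],[0,0,0,0,1.8],[0,0,0,0,1],[0,0,0,0,1],[0,0,0,0,1],[0,0,0,0,1]], grip_force=15)

```text
time_s: 4.28
tcp_pos: [0.5169, -0.2469, 0.0912]
tcp_rot: [3.14, -0.001, -0.295]
force: [-1.2, -3.1, 4.8]
finger_gap: 0.154
```

Run:
```python
from ov import *
wov('w3',S(-.366,.566,-.286),(0.08,.1),(40,240,180,420))
```

```text
{'time_s': np.float64(4.2833), 'joints': array([-0.0727,  0.6876,  0.6473,  2.0851, -0.735 ,  0.6059, -0.7712]), 'tcp_pos': array([ 0.5169, -0.2469,  0.0912]), 'tcp_rot': array([ 3.1404e+00, -1.4000e-03, -2.9480e-01]), 'force': array([-1.1671, -3.1313,  4.787 ]), 'finger_gap': np.float64(0.1543)} dq 0.002
```

View pics/w3_full.png

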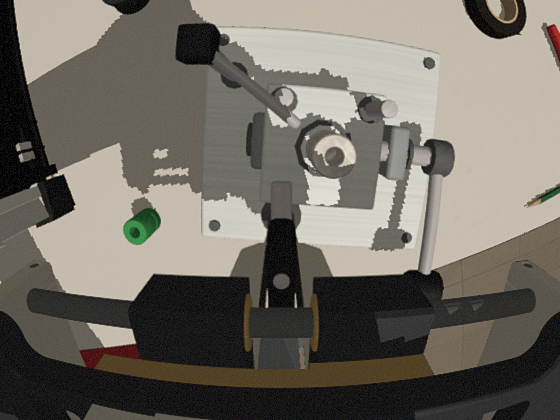

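Emit:
jog_arm(deltas=[[0,0,0,-0.05,1],[0,0,0,-0.15,1],[0,0,0,-0.26,1],[0,0,0,-0.37,1],[0,0,0,-0.48,1],[0,0,0,-0.59,1],[0,0,0,-0.7,1],[0,0,0,-0.81,1],[0,0,0,-0.92,1],[0,0,0,-1.03,1],[0,0,0,-1.14,1],[0,0,0,-1.22,1]])

```text
time_s: 5.33
tcp_pos: [0.5172, -0.2477, 0.0913]
tcp_rot: [3.139, 0.001, 0.93]
force: [-0.4, -5.7, 3.3]
finger_gap: 0.156
```

Emit:
jog_arm(deltas=[[0,0,0,-0.03,1],[0,0,0,-0.03,1],[0,0,0,-0.03,1]])

```text
time_s: 5.58
tcp_pos: [0.5172, -0.2477, 0.0913]
tcp_rot: [3.139, 0.001, 0.955]
force: [-0.4, -6.2, 4.5]
finger_gap: 0.151
```

Run:
```python
from ov import *
wov('w4',S(-.366,.566,-.286),(1.3,1.35),(40,240,180,420))
```

```text
{'time_s': np.float64(5.5833), 'joints': array([ 0.1465,  0.6123,  0.2968,  2.071 , -0.3535,  0.5031,  0.0878]), 'tcp_pos': array([ 0.5172, -0.2477,  0.0913]), 'tcp_rot': array([3.1388e+00, 6.0000e-04, 9.5460e-01]), 'force': array([-0.4493, -6.2332,  4.5454]), 'finger_gap': np.float64(0.1508)} dq 0.005
```

View pics/w4_full.png

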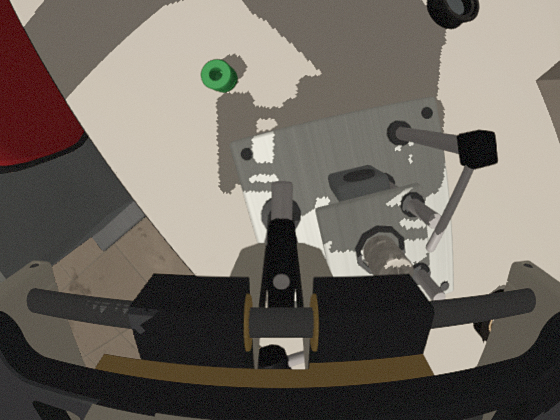

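Emit:
jog_arm(deltas=[[0,0,0,0,3],[0,0,0,0,3],[0,0,0,0,3],[0,0,-1,0,3],[0,0,-3,0,3],[0,0,-6,0,3],[0,0,-9,0,3],[0,0,-9,0,3],[0,0,-9,0,3]])

```text
time_s: 6.38
tcp_pos: [0.5175, -0.2458, 0.1827]
tcp_rot: [3.139, -0.001, 0.956]
force: [-0.3, 0.9, -0.4]
finger_gap: 0.321
```

Run:
```python
from ov import *
wov('w5',S(-.366,.566,-.286),(1.3,1.35),(40,240,180,420))
im,d=capture('top'); cv2.imwrite('pics/t5.png',overlay('top',im,S(-.366,.566,-.286),(170,290,270,390)))
```

```text
{'time_s': np.float64(6.3833), 'joints': array([ 0.0761,  0.4848,  0.3864,  2.008 , -0.2789,  0.6957,  0.0231]), 'tcp_pos': array([ 0.5175, -0.2458,  0.1827]), 'tcp_rot': array([ 3.1386e+00, -1.4000e-03,  9.5640e-01]), 'force': array([-0.333 ,  0.8572, -0.4431]), 'finger_gap': np.float64(0.3215)} dq 0.038
```

View pics/w5.png

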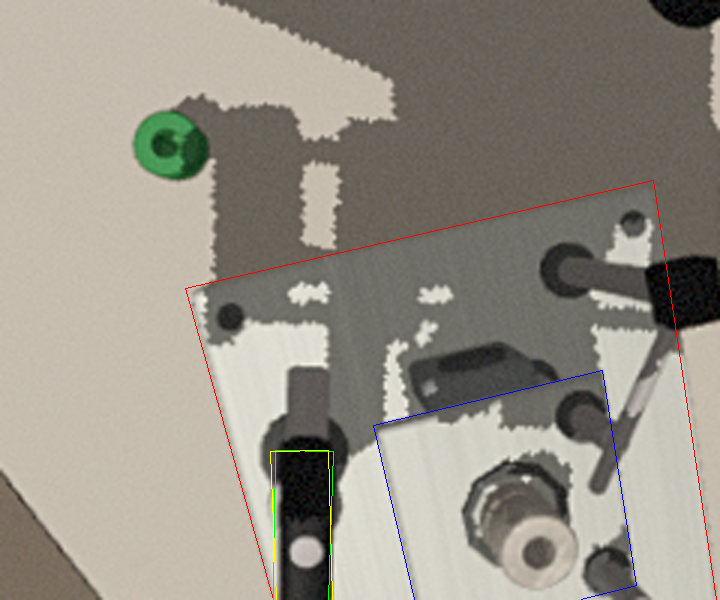

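Emit:
jog_arm(deltas=[[-1,0,0,0.11,4.4],[-2,-0.1,0,0.22,4.4],[-3,-0.2,0,0.33,4.4],[-4,-0.3,0,0.44,4.4],[-5,-0.3,0,0.55,4.4],[-6,-0.4,0,0.66,4.4],[-7,-0.5,0,0.77,4.4],[-8,-0.5,0,0.88,4.4],[-9,-0.6,0,0.99,4.4],[-10,-0.7,0,1.1,4.4],[-10.6,-0.7,0,1.21,4.4],[-11,-0.7,0,1.32,4.4]])

```text
time_s: 7.48
tcp_pos: [0.4464, -0.3319, 0.1796]
tcp_rot: [3.141, 0.002, -0.371]
force: [0.1, 0.6, -0.9]
finger_gap: 0.475
```

Emit:
jog_arm(deltas=[[0,0,2,0,4.4],[0,0,4,0,4.4],[0,0,5,0,4.4],[0,0,5,0,4.4],[0,0,5,0,4.4]])

```text
time_s: 7.9
tcp_pos: [0.4469, -0.3316, 0.13]
tcp_rot: [-3.141, 0.002, -0.365]
force: [0.9, 0.3, -0.3]
finger_gap: 0.475
```

Run:
```python
from ov import *
wov('w6',S(-.366,.566,-.286),(1.3,1.35),(40,240,180,420))
```

```text
{'time_s': np.float64(7.9), 'joints': array([ 0.0825,  0.6172,  0.689 ,  2.0948, -0.649 ,  0.6536, -0.7185]), 'tcp_pos': array([ 0.4469, -0.3316,  0.13  ]), 'tcp_rot': array([-3.1415e+00,  2.1000e-03, -3.6460e-01]), 'force': array([ 0.8952,  0.3059, -0.3352]), 'finger_gap': np.float64(0.4746)} dq 0.026
```

View pics/w6.png

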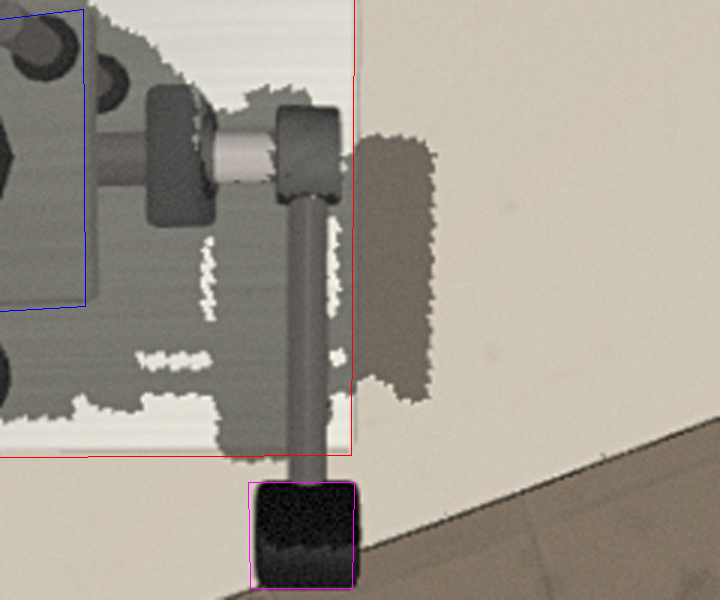

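View pics/w6_full.png

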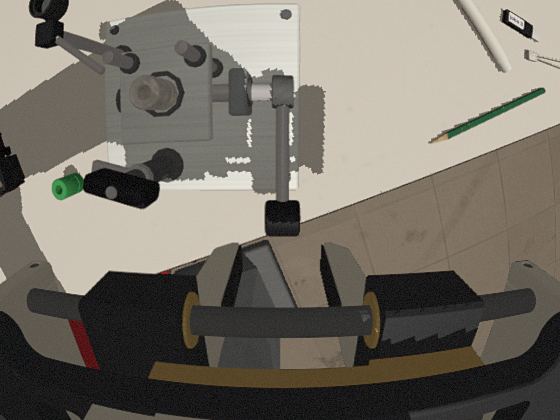

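Emit:
jog_arm(deltas=[[0.1,0.1,1.5,0,4.4],[0.1,0.1,3.5,0,4.4],[0.1,0.1,5.5,0,4.4],[0.1,0.1,7,0,4.4],[0.1,0.1,8.3,0,4.4],[0.1,0.1,8.3,0,4.4],[0.1,0.1,8.3,0,4.4]], grip_force=30)

```text
time_s: 8.53
tcp_pos: [0.4482, -0.3333, 0.0481]
tcp_rot: [-3.142, -0.0, -0.364]
force: [-0.1, 0.5, 1.0]
finger_gap: 0.474
```

Emit:
jog_arm(deltas=[[0,0,0,0,3.4],[0,0,0,0,2.8],[0,0,0,0,2],[0,0,0,0,2],[0,0,0,0,2],[0,0,0,0,2]], grip_force=30)

```text
time_s: 9.03
tcp_pos: [0.4485, -0.3332, 0.0482]
tcp_rot: [3.142, -0.001, -0.364]
force: [0.3, 1.1, 5.2]
finger_gap: 0.281
```

Run:
```python
from ov import *
wov('w7',S(-.366,.566,-.286),(1.3,1.35),(40,240,180,420))
o=status.get_obs()
# arc waypoints in tool axes (x fwd, z down), relative to rest
for a in np.linspace(0,1.4,15): print(round(a,2), ((np.cos(.17)-np.cos(.17+a))*9.5).round(2), (-(np.sin(.17+a)-np.sin(.17))*9.5).round(2))
```

```text
{'time_s': np.float64(9.0333), 'joints': array([ 0.192 ,  0.7215,  0.5285,  2.134 , -0.7916,  0.4875, -0.6004]), 'tcp_pos': array([ 0.4485, -0.3332,  0.0482]), 'tcp_rot': array([ 3.1416e+00, -1.2000e-03, -3.6420e-01]), 'force': array([0.3323, 1.0736, 5.2067]), 'finger_gap': np.float64(0.2812)} dq 0.003
0.0 0.0 -0.0
0.1 0.21 -0.93
0.2 0.51 -1.83
0.3 0.89 -2.7
0.4 1.36 -3.52
0.5 1.92 -4.29
0.6 2.54 -5.01
0.7 3.24 -5.65
0.8 3.99 -6.23
0.9 4.8 -6.73
1.0 5.66 -7.14
1.1 6.55 -7.47
1.2 7.47 -7.7
1.3 8.41 -7.84
1.4 9.36 -7.89
```

View pics/w7_full.png

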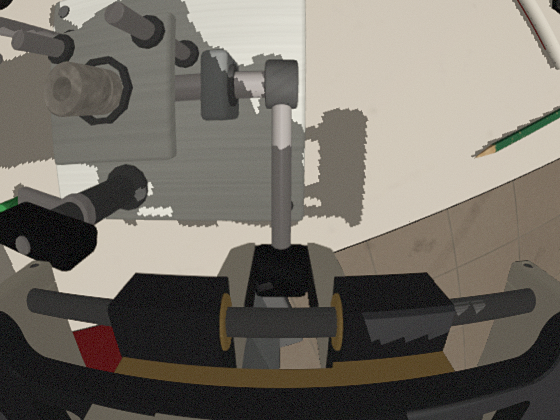

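Emit:
jog_arm(deltas=[[0.1,0,-0.5,0,2],[0.2,0,-0.9,0,2],[0.35,0,-1.4,0,2],[0.5,0,-1.8,0,2],[0.7,0,-2.25,0,2],[0.9,0,-2.7,0,2],[1.1,0,-3.1,0,2],[1.35,0,-3.5,0,2],[1.65,0,-3.9,0,2],[1.9,0,-4.3,0,2],[2.2,0,-4.65,0,2],[2.55,0,-5,0,2]], grip_force=40)

```text
time_s: 10.08
tcp_pos: [0.4711, -0.3418, 0.0978]
tcp_rot: [-3.141, 0.002, -0.364]
force: [-3.7, -1.9, -12.4]
finger_gap: 0.278
```

Run:
```python
from ov import *
wov('w8',S(-.366,.566,-.286),(1.3,1.35),(40,240,180,420),.6)
```

```text
{'time_s': np.float64(10.0833), 'joints': array([ 0.1166,  0.6831,  0.6409,  2.0575, -0.6972,  0.6281, -0.6979]), 'tcp_pos': array([ 0.4711, -0.3418,  0.0978]), 'tcp_rot': array([-3.1412e+00,  1.8000e-03, -3.6450e-01]), 'force': array([ -3.6881,  -1.8621, -12.4111]), 'finger_gap': np.float64(0.2777)} dq 0.144
```

View pics/w8_full.png

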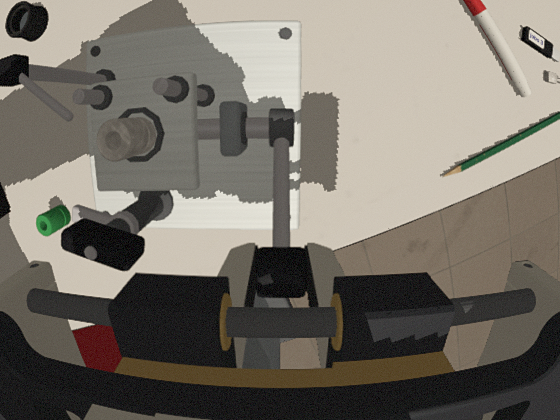

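Emit:
jog_arm(deltas=[[0.35,0,-0.33,0,2],[0.7,0,-0.65,0,2],[1.05,0,-0.95,0,2],[1.45,0,-1.2,0,2],[1.85,0,-1.5,0,2],[2.25,0,-1.7,0,2],[2.7,0,-1.95,0,2],[3.1,0,-2.15,0,2],[3.55,0,-2.3,0,2],[4,0,-2.45,0,2],[4.45,0,-2.6,0,2],[4.95,0,-2.7,0,2]])

```text
time_s: 11.13
tcp_pos: [0.5158, -0.3591, 0.1248]
tcp_rot: [-3.14, 0.004, -0.365]
force: [-9.8, 1.5, -1.0]
finger_gap: 0.274
```

Emit:
jog_arm(deltas=[[0.45,0,-0.1,0,2],[0.95,0,-0.15,0,2],[1.4,0,-0.2,0,2],[1.9,0,-0.2,0,2],[1.9,0,-0.2,0,2],[1.9,0,-0.2,0,2],[1.9,0,-0.2,0,2]])

```text
time_s: 11.72
tcp_pos: [0.5353, -0.3666, 0.1277]
tcp_rot: [-3.141, 0.0, -0.365]
force: [-5.5, 0.9, 0.9]
finger_gap: 0.273
```

Run:
```python
from ov import *
T=S(-.366,.566,-.286)
wov('w9',T,(1.3,1.35),(40,240,180,420),1.4,.0175)
o=status.get_obs(); p=o['tcp_pos']; c,s=np.cos(-.366),np.sin(-.366); d=p[:2]-[.566,-.286]; print('stand',c*d[0]+s*d[1],-s*d[0]+c*d[1],p[2]+.019-.003)
im,d=capture('scene'); cv2.imwrite('pics/s9.png',cv2.resize(im[170:310,225:395,::-1],None,fx=4,fy=4,interpolation=cv2.INTER_CUBIC))
P=cloud('scene',d); z=P[...,2]; k=np.hypot(P[...,0]-.566,P[...,1]+.286)<.045
h=np.histogram(z[k],bins=np.arange(.05,.14,.004)); print(list(zip(h[1].round(3),h[0])))
```

```text
{'time_s': np.float64(11.7167), 'joints': array([ 0.085 ,  0.7167,  0.6968,  1.8872, -0.6458,  0.7772, -0.7944]), 'tcp_pos': array([ 0.5353, -0.3666,  0.1277]), 'tcp_rot': array([-3.1409e+00,  3.0000e-04, -3.6470e-01]), 'force': array([-5.4933,  0.8878,  0.9143]), 'finger_gap': np.float64(0.2728)} dq 0.001
stand 0.00016780943232660994 -0.08621093090880783 0.1436512767451057
[(np.float64(0.05), np.int64(58)), (np.float64(0.054), np.int64(50)), (np.float64(0.058), np.int64(26)), (np.float64(0.062), np.int64(19)), (np.float64(0.066), np.int64(16)), (np.float64(0.07), np.int64(4)), (np.float64(0.074), np.int64(2)), (np.float64(0.078), np.int64(25)), (np.float64(0.082), np.int64(62)), (np.float64(0.086), np.int64(258)), (np.float64(0.09), np.int64(60)), (np.float64(0.094), np.int64(19)), (np.float64(0.098), np.int64(17)), (np.float64(0.102), np.int64(16)), (np.float64(0.106), np.int64(18)), (np.float64(0.11), np.int64(19)), (np.float64(0.114), np.int64(19)), (np.float64(0.118), np.int64(26)), (np.float64(0.122), np.int64(35)), (np.float64(0.126), np.int64(2)), (np.float64(0.13), np.int64(0)), (np.float64(0.134), np.int64(0))]
```

View pics/s9.png

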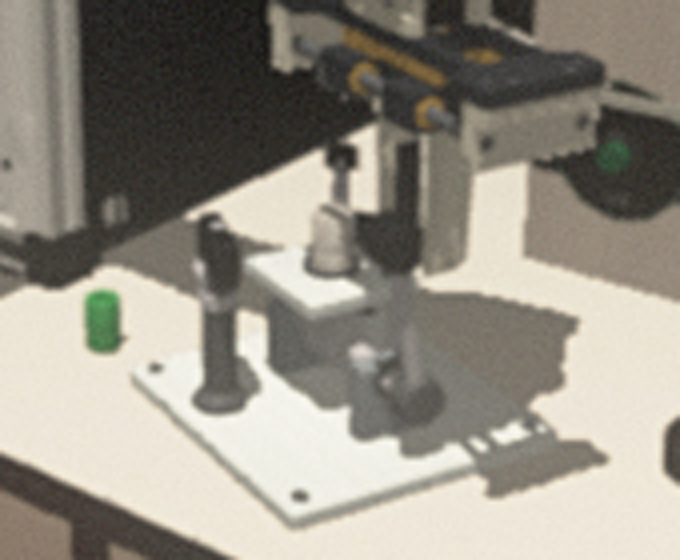

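View pics/w9_full.png

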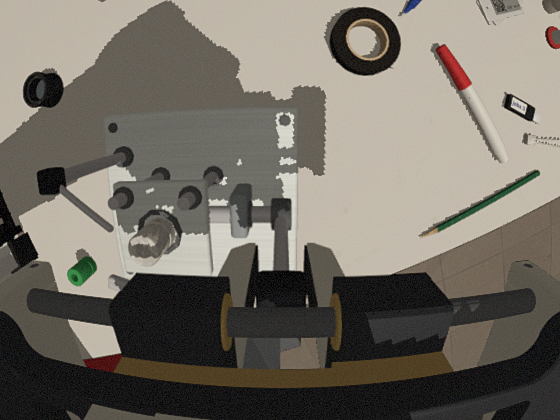

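Emit:
jog_arm(deltas=[[0,0,0,0,2],[0,0,0,0,2],[0,0,0,0,2],[0,0,0,0,2],[0,0,0,0,2],[0,0,0,0,2],[0,0,0,0,2],[0,0,0,0,2],[0,0,0,0,2],[0,0,0,0,2],[0,0,0,0,2],[0,0,0,0,2]])

```text
time_s: 12.82
tcp_pos: [0.5353, -0.3666, 0.1277]
tcp_rot: [-3.141, 0.0, -0.365]
force: [-6.7, -0.4, 0.2]
finger_gap: 0.274
```

Run:
```python
from ov import *
im,d=capture('scene'); P=cloud('scene',d); z=P[...,2]; k=np.hypot(P[...,0]-.566,P[...,1]+.286)<.045
print(np.median(z[k&(z>.08)&(z<.097)]), np.percentile(z[k&(z<.13)],99.5), status.get_obs()['force'], status.get_obs()['tcp_pos'])
print(ctrl.job_done())
```

```text
0.08831499471155119 0.1248939587308073 [-5.97848153  1.11876478  0.59098688] [ 0.53528207 -0.36656408  0.12765744]
the job is handed in; nothing more can be done
None
```

The platen is up at its highest point with the sample standing in its ring. The job was handed in at about 12.9 s with the gripper still holding the lever.

- **Knob:** I turned it anticlockwise from about 0.08 to about 1.32 rad. The wrist picture afterwards showed the clamp finger clear of the platen.
- **Lever:** I gripped the cross grip on its flat ends and swung it up to about 1.40 rad, upright to within about 1 mm. It held there without moving through one further second, with about 6 N on the wrist.
- **Platen and sample:** the scene camera put the platen top at 88–89 mm, against 90 mm expected. That camera reads about 0.7 mm low on the table and has about 2 mm calibration error, so the figures agree within its accuracy. The sample's top read about 124 mm, as expected for it standing in the ring.
- **Bystanders:** the loupe and the tape did not appear to have been touched in the last wrist picture. The bush was not in that view, but the arm never went near it.

No check failed.

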